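# Return whole herbs to the drawers of their kind

### The job

The prescription laid out on the kraft paper has been cancelled: put each of the five whole herbs back into the drawer that holds its own kind, the two cinnamon quills with the cinnamon quills, the two bitter-orange halves with the orange halves and the monk fruit with the monk fruits. Set each one down on the bare floor in the front part of its drawer, none on top of another or on the stock at the back, and do not drop or toss them. Leave the porcelain jar and the brass mortar where they stand.

Things in the scene. Friction and masses are not known exactly. Their poses are not given: they have to be found in the camera images.
- quill_a: First cinnamon quill, loose on the kraft sheet: a double-rolled quill of dried cinnamon bark (two rolls side by side), red-brown, 84 mm long, 29 wide, 17 high. Origin: its centre, 8.5 mm above what it lies on; x along its length, y across, z up. About 30 g, rigid, does not roll; starts with x within 35 degrees of world x.
- quill_b: Second cinnamon quill, the same as the first, loose on the kraft sheet: a double-rolled quill of dried cinnamon bark (two rolls side by side), red-brown, 84 mm long, 29 wide, 17 high. Origin: its centre, 8.5 mm above what it lies on; x along its length, y across, z up. About 30 g, rigid, does not roll; starts with x within 35 degrees of world x.
- orange_a: First bitter-orange half, loose on the kraft sheet: dried half of a bitter orange, cut face up (pale ring and spokes), brown peel: round, 46 mm diameter (widest 12 to 17 mm above its underside, narrowing to a flat foot of 22 mm), 20 mm high. Origin: its centre, 10 mm above what it stands on; z up, any yaw. About 18 g, rigid.
- orange_b: Second bitter-orange half, the same as the first, loose on the kraft sheet: dried half of a bitter orange, cut face up (pale ring and spokes), brown peel: round, 46 mm diameter (widest 12 to 17 mm above its underside, narrowing to a flat foot of 22 mm), 20 mm high. Origin: its centre, 10 mm above what it stands on; z up, any yaw. About 18 g, rigid.
- fruit: The monk fruit, loose on the kraft sheet: a brown dried fruit like a ball, 52 mm diameter and 50 mm high, with slightly flattened poles on one of which it stands, a pale stalk scar on top. Origin: its centre (25 mm above what it stands on), z up, yaw arbitrary. About 22 g, rigid.
- drawer_quill: The drawer of the cinnamon quills. Open tray-like drawer, fixed: 200 long (x) x 160 wide (y), walls 45 high, 8 thick; front panel at -x, 50 high, pull 10 out. Origin: centre of underside; x to the back, y left, z up. Floor top at z 6. Three such quills (fixed, up to z 41) fill the back from x 30; bare floor: x -92 to 30, y -72 to 72 (mm).
- drawer_orange: The drawer of the bitter-orange halves. Open tray-like drawer, fixed: 200 long (x) x 160 wide (y), walls 45 high, 8 thick; front panel at -x, 50 high, pull 10 out. Origin: centre of underside; x to the back, y left, z up. Floor top at z 6. Four such halves (fixed, up to z 48) fill the back from x 30; bare floor: x -92 to 30, y -72 to 72 (mm).
- drawer_fruit: The drawer of the monk fruits. Open tray-like drawer, fixed: 200 long (x) x 160 wide (y), walls 45 high, 8 thick; front panel at -x, 50 high, pull 10 out. Origin: centre of underside; x to the back, y left, z up. Floor top at z 6. Two such fruits (fixed, up to z 57) fill the back from x 30; bare floor: x -92 to 30, y -72 to 72 (mm).
- jar: Bystander, to be left alone: lidded blue-and-white porcelain jar, 112 mm diameter, 147 mm high, loose, standing to the left of the drawers. Origin: centre of its underside, z up.
- mortar: Bystander, to be left alone: brass mortar, 100 mm diameter at the rim, 94 mm high, its pestle leaning in it up to 162 mm high, loose, standing to the right of the kraft sheet. Origin: centre of its underside, z up.
Not all that is in view belongs to the job. Leave any blue, green or turquoise look-alike of the quill_a alone.

How it is judged:
By the outcome, as a careful person would: the job done as asked, in the order asked, and still so for the second after the job is handed in, with the robot touching nothing.
It also fails if it takes over 118 s, if anything falls off the work surface, if the arm or the gripper's body presses on something with over 40 N, if the wrist force passes 120 N, or if a joint passes its speed limit or range.

### The arm

A 6-joint arm with a two-finger parallel gripper is mounted at the origin on the work surface. World frame = base frame: x ahead of the robot, y to its left, z up, the work surface at z = 0. Lengths are in m, angles in rad, forces in N, time in s.
With the tool pointing down it reaches from about 0.3 to 0.85 m from the base axis. Payload 5.4 kg.
Tool frame: the origin (TCP) lies between the finger pads; the fingertips stand robot.tip_extent ahead of it and the grasp point (between the pads) lies 11 mm behind it (robot.tip_extent is the distance from the TCP to the fingertips, in m); z points along the fingers, y is the line along which they close (so a half turn about z gives the same grasp; the last joint's range is limited). The gripper opens to 85 mm and grips with 20 to 120 N. Pads are 22 mm wide; open, the fingers measure 114 mm over their backs; the gripper's body (76 mm by 85 mm) begins 54 mm behind the grasp point. The pads swing forward as they close: fully open they stand 13 mm farther back than shut.
Start: joints at [-1.396, 0.158, 1.597, -0, 1.386, -0.21], TCP at [0.216, -0.533, 0.212] pointing down, gripper open.
Joint ranges: [-2.91, 2.91], [-0.94, 2.29], [0.18, 2.7], [-1.29, 4.43], [0.17, 2.64], [-3, 3]. Speed limits (rad/s): [2.57, 2.57, 3.14, 3.14, 3.14, 3.14].

### API

Orientations are given as a unit quaternion [x, y, z, w].
In Python, from bench import robot gives the robot as it stands. The module is installed in compiled form; this text tells all that it offers.
- The arm moves only by the shell command python3 -m creep 'ROWS' [FORCE]. ROWS is JSON, a list of rows, each a list of 3 entries, a list of its own where there are three numbers: the opening, from 0 (shut) to 1 (fully open), then the shift along the tool's x, y, z scaled (see below), then the turn, a rotation vector about the tool's x, y, z scaled (see below). In form: [[grip, [tx, ty, tz], [rx, ry, rz]], ...]. A call has 1 to 12 rows; each row shifts and turns the commanded pose from where the row before left it, along the tool's axes as they then stand; what a row does not reach is not made up. The controller multiplies each number of a shift by 0.02 m and each number of a turn by 2 pi rad. A row lasts 1/12 s, in which the tool goes at most 41.7 mm and 7.16 degrees, less where a joint would pass 70% of its speed; a pose out of reach is approached as far as the arm can. A call with a number of a shift or a turn outside -1 to 1 is refused whole. A call with a gripper value outside its range is refused whole. The fingers move at their own pace and stop on an object; FORCE is the grip in N (left out, the last holds). Time passes only in rows, so rows that do not move let the fingers close. It gives the time, the measured TCP pose, the force, the opening and the grip force at its end, in the units of the state.
- robot.state(): the state, without advancing time (a new reading comes with each control period).
- robot.get_image(name): name is "scene" or "side" or "wrist"; returns a dict with "frame" (384x512x3 uint8, blue, green, red), "K" (3x3 intrinsics, pixels), "world_from_camera" (4x4, takes a point from camera to world coordinates). Camera axes: x right, y down, z forward; pixel columns grow to the right and rows downward; lengths in m; the calibration is good to about 2 mm. A picture is of the moment at which its call begins. There is no depth.
- robot.hand_in(): hands the job in; it is judged then, once.
The state is a dict: "clock": time; "joints": joint angles; "qd": joint speeds; "joint_efforts": joint torques, N m; "tcp_pos": TCP position; "tool_rot": TCP orientation; "ft_force": force on the tool from outside, world axes, zero at the start; "wrist_torque": the same for the moment, N m; "finger_gap": finger opening in m; "grip_force": force on a finger pad.
Only numpy, scipy, OpenCV 4.12 (cv2) and the standard library are available. Lean on these libraries where they do the work, as an engineer would, in place of code of your own. Each camera call takes 0.05 s, during which the arm holds its last target. There are 200 camera calls.

## Working session

There is one attempt and no reset: what is moved stays moved. The work goes in short steps, Python scripts to look and compute and a shell command to move; the robot and the scene stay as the last step left them, time stands still between calls to the robot, and variables do not carry over. Pictures are saved under pics/ and viewed, at most 16 in all, crops included, and the job is handed in when it is done.

```bash
mkdir -p pics; cat > h.py <<'E'
import numpy as np, cv2
from bench import robot
from scipy.spatial.transform import Rotation as R
def snap(n,f):
    d=robot.get_image(n); cv2.imwrite(f'pics/{f}.png',d['frame']); np.savez(f'pics/{f}.npz',**d); return d
def load(f): return np.load(f'pics/{f}.npz')
def ray(d,u,v,z):
    K,T=d['K'],d['world_from_camera']
    r=T[:3,:3]@np.linalg.solve(K,[u,v,1.]); o=T[:3,3]
    return o+r*(z-o[2])/r[2]
def proj(d,p):
    T=np.linalg.inv(d['world_from_camera']); c=T[:3,:3]@np.array(p)+T[:3,3]; q=d['K']@c; return q[:2]/q[2]
E
python3 - <<'E'
from h import *
for n in ('scene','side','wrist'):
    d=snap(n,n+'0'); print(n,d['world_from_camera'].round(3).tolist(),d['K'][0,0])
print(robot.state(),robot.tip_extent)
a=cv2.resize(cv2.imread('pics/scene0.png'),(800,600));cv2.imwrite('pics/s0.png',a)
E
```

```text
scene [[-0.542, 0.636, -0.55, 1.218], [0.841, 0.404, -0.361, 0.454], [-0.008, -0.658, -0.753, 0.994], [0.0, 0.0, 0.0, 1.0]] 489.89897110623707
side [[-0.989, -0.094, 0.117, 0.365], [-0.15, 0.645, -0.749, 0.994], [-0.005, -0.758, -0.652, 0.938], [0.0, 0.0, 0.0, 1.0]] 409.0506414108837
wrist [[0.376, -0.886, -0.271, 0.284], [-0.927, -0.361, -0.107, -0.507], [-0.003, 0.292, -0.956, 0.372], [0.0, 0.0, 0.0, 1.0]] 309.37548454042974
{'clock': 0.15, 'joints': array([-1.39608786e+00,  1.58932327e-01,  1.59793089e+00, -4.64622167e-06,
        1.38620181e+00, -2.10085558e-01]), 'qd': array([ 0.00188053, -0.00148242, -0.00347516,  0.00035076,  0.00022907,
       -0.00098369]), 'joint_efforts': array([-7.55109177e-04, -3.96377134e+01, -3.31784570e+01, -2.19845629e-04,
        5.35579733e-03,  4.67840806e-06]), 'tcp_pos': array([ 0.21573664, -0.53246725,  0.2109334 ]), 'tool_rot': array([ 9.81548369e-01,  1.91212596e-01,  1.07384271e-05, -7.36112283e-04]), 'ft_force': array([-0.16583295,  0.43232334,  0.07672897]), 'wrist_torque': array([-0.02331538, -0.01007492, -0.02392052]), 'grip_force': 0.0, 'finger_gap': 0.08552984190319515} 0.008
```

View pics/s0.png

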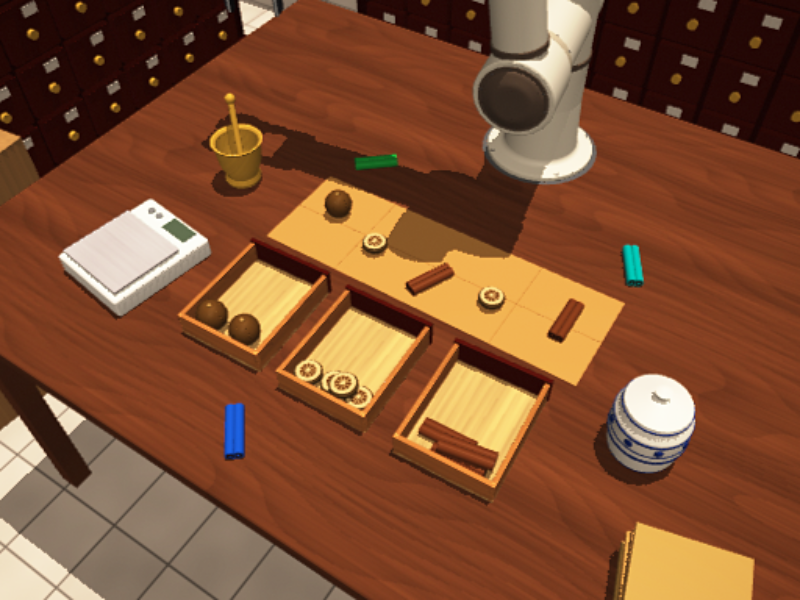

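View pics/side0.png

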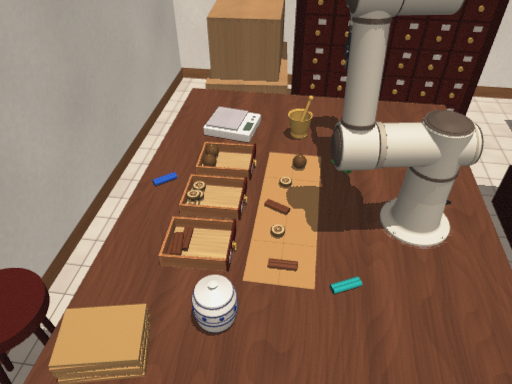

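View pics/wrist0.png

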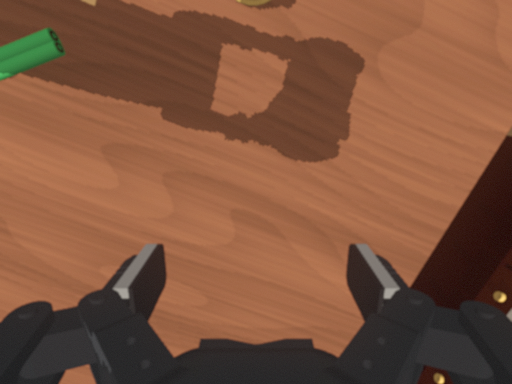

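Candidates (800x600 scene pixels):
- **Quills:** red-brown at (430,278) and (566,320) are the right ones. Green (376,161), turquoise (633,265) and blue (234,431) are look-alikes, and the drawer stock is at (458,443).
- **Orange halves:** (374,242) and (491,297) on the sheet. The stock is at (335,382).
- **Fruit:** (338,203) on the sheet. The stock is at (228,320).

I'll check these choices in one crop with the masks drawn in.

```bash
cat > m.py <<'E'
from h import *
d=load('scene0');f=d['frame'];hsv=cv2.cvtColor(f,cv2.COLOR_BGR2HSV)
s=1/1.5625
hull=(np.array([[326,180],[622,303],[576,382],[268,235]])*s).astype(np.int32)
reg=np.zeros(f.shape[:2],np.uint8);cv2.fillPoly(reg,[hull],255)
for n,(u,v) in dict(kraft=(600,310),shad=(430,240),quill=(430,278),q2=(566,320),fruit=(338,206),or_=(491,297),peel=(491,306)).items(): print(n,hsv[int(v*s),int(u*s)])
H,S,V=[hsv[...,i].astype(int) for i in range(3)]
kr=(abs(H-hsv[int(310*s),int(600*s),0])<=2)&(V>75)
m=((~kr)&(reg>0)).astype(np.uint8)*255
m=cv2.morphologyEx(m,cv2.MORPH_OPEN,np.ones((3,3)))
cs=[c for c in cv2.findContours(m,0,cv2.CHAIN_APPROX_NONE)[0] if cv2.contourArea(c)>60]
for c in cs:
    (u,v),_,_=cv2.minAreaRect(c); uv=c[:,0].astype(float)
    P=np.array([ray(d,*p,0.0085)[:2] for p in uv]).astype(np.float32)
    (cx,cy),wh,a=cv2.minAreaRect(P)
    print('px800',round(u/s),round(v/s),'xy@8.5mm',round(cx,4),round(cy,4),np.round(wh,3),round(a,1))
a=cv2.resize(f[110:320,115:400],None,fx=2.8,fy=2.8,interpolation=cv2.INTER_CUBIC)
for c in cs: cv2.drawContours(a,[((c-[115,110])*2.8+1.4).astype(np.int32)],-1,(255,0,255),1)
cv2.imwrite('pics/crop0.png',a)
E
python3 m.py
```

```text
kraft [ 18 169 241]
shad [ 15 180 136]
quill [  9 204 129]
q2 [  9 204 111]
fruit [ 14 190 102]
or_ [ 14 175 176]
peel [ 15 177  85]
px800 487 308 xy@8.5mm 0.4467 0.124 [0.023 0.043] 10.3
px800 565 320 xy@8.5mm 0.3994 0.2459 [0.1  0.03] 0.2
px800 429 279 xy@8.5mm 0.442 0.0093 [0.036 0.095] 66.3
px800 435 239 xy@8.5mm 0.3862 -0.02 [0.134 0.23 ] 1.5
px800 338 206 xy@8.5mm 0.3753 -0.2345 [0.089 0.051] 36.4
```

View pics/crop0.png

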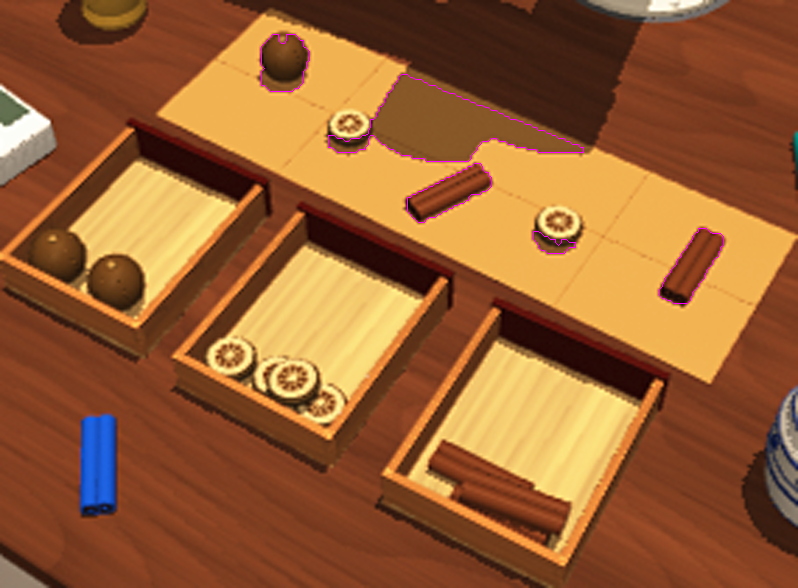

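The crop confirms the choice: fruit (285,58), orange halves (349,126) and (558,223), red-brown quills (448,192) and (692,266). The fruit, orange and quill drawers are ordered from right to left of the robot. Next I'll cast rays.

```bash
cat > q.py <<'E'
from h import *
d=load('scene0')
c=lambda u,v,z: ray(d,115+(u-1.4)/2.8,110+(v-1.4)/2.8,z)[:2].round(4)
print('orA',c(349,126,.02),'orB',c(558,223,.02),'fruit',c(285,58,.025))
for n,a,b in (('q1',(411,209),(488,174)),('q2',(673,297),(714,234))):
    A,B=c(*a,.010),c(*b,.010); print(n,(A+B)/2,np.hypot(*(A-B)),np.degrees(np.arctan2(*(A-B)[::-1])))
for n,p in dict(F=[(130,122),(270,188),(5,257),(139,324)],O=[(300,206),(451,274),(178,357),(329,434)],Q=[(497,303),(667,377),(386,474),(562,563)]).items():
    P=np.array([c(*p[0],.05),c(*p[1],.05),c(*p[2],.045),c(*p[3],.045)]); print(n,P.tolist(),P.mean(0),'front w',np.hypot(*(P[0]-P[1])),'back w',np.hypot(*(P[2]-P[3])),'yaws',[np.degrees(np.arctan2(*(P[i]-P[j])[::-1])).round(1) for i,j in((2,0),(3,1))])
w=load('wrist0'); s=robot.state()
Rt=R.from_quat([9.81548369e-01,1.91212596e-01,0,0]).as_matrix(); print(Rt.round(3))
E
python3 q.py
```

```text
orA [ 0.4277 -0.1178] orB [0.4291 0.1199] fruit [ 0.3845 -0.2276]
q1 [0.44125 0.0089 ] 0.08828051880228163 -26.361875505611607
q2 [0.399   0.24665] 0.08900050561654133 -0.19313110959266985
F [[0.5619, -0.2838], [0.5591, -0.1168], [0.7513, -0.2715], [0.7446, -0.1214]] [ 0.654225 -0.198375] front w 0.16702347140447055 back w 0.15024945923363586 yaws [np.float64(3.7), np.float64(-1.4)]
O [[0.5624, -0.0802], [0.5565, 0.0789], [0.7537, -0.0711], [0.7477, 0.0797]] [0.655075 0.001825] front w 0.15920935902138417 back w 0.15091931619246093 yaws [np.float64(2.7), np.float64(0.2)]
Q [[0.5627, 0.1293], [0.5541, 0.2866], [0.7538, 0.1387], [0.7467, 0.292]] [0.654325 0.21165 ] front w 0.15753491676450654 back w 0.15346432810265712 yaws [np.float64(2.8), np.float64(1.6)]
[[ 0.927  0.375  0.   ]
 [ 0.375 -0.927  0.   ]
 [ 0.     0.    -1.   ]]
```

```bash
cat >> h.py <<'E'
def plan(x,y,z,yaw=None,st=None):
    st=st or robot.state(); M=R.from_quat(st['tool_rot']).as_matrix()
    d=M.T@(np.array([x,y,z])-st['tcp_pos'])/0.02
    cur=np.degrees(np.arctan2(M[1,0],M[0,0]))
    print('shift units',d.round(2),'yaw',cur.round(2),'turn z units',None if yaw is None else round(((cur-yaw+180)%360-180)/360,4))
E
python3 - <<'E'
from h import *
d=load('scene0');s=1/1.5625
for n,u,v,z in(('jar lid rim c',657,390,.12),('jar base',648,440,.0),('mortar base',241,177,.0),('mortar rim',237,140,.094)): print(n,ray(d,u*s,v*s,z)[:2].round(3))
e=load('side0')
for n,p in dict(orA=(.4277,-.1178,.02),orB=(.4291,.1199,.02),fruit=(.3845,-.2276,.025),q1=(.4412,.0089,.01),q2=(.399,.2467,.01)).items(): print(n,proj(e,p).round(1))
plan(.4412,.0089,.211,-26.4)
E
```

```text
jar lid rim c [0.539 0.426]
jar base [0.537 0.443]
mortar base [ 0.403 -0.454]
mortar rim [ 0.402 -0.445]
orA [284.9 180.6]
orB [277.2 229.2]
fruit [299.3 161.9]
q1 [277.1 206.7]
q2 [282.8 264.7]
shift units [ 20.61 -20.86   0.03] yaw 22.05 turn z units 0.1346
```

```bash
python3 -m creep '[[1,[0.98,-0.99,0],[0,0,0]],[1,[0.98,-0.99,0],[0,0,0]],[1,[0.98,-0.99,0],[0,0,0]],[1,[0.98,-0.99,0],[0,0,0]],[1,[0.98,-0.99,0],[0,0,0]],[1,[0.98,-0.99,0],[0,0,0]],[1,[0.98,-0.99,0],[0,0,0]],[1,[0.98,-0.99,0],[0,0,0]],[1,[0.98,-0.99,0],[0,0,0]],[1,[0.98,-0.99,0],[0,0,0]],[1,[0.98,-0.99,0],[0,0,0]],[1,[0.98,-0.99,0],[0,0,0]]]' 30
python3 -m creep '[[1,[0.98,-0.99,0],[0,0,0]],[1,[0.98,-0.99,0],[0,0,0]],[1,[0.98,-0.99,0],[0,0,0]],[1,[0.98,-0.99,0],[0,0,0]],[1,[0.98,-0.99,0],[0,0,0]],[1,[0.98,-0.99,0],[0,0,0]],[1,[0.98,-0.99,0],[0,0,0]],[1,[0.98,-0.99,0],[0,0,0]],[1,[0.98,-0.99,0],[0,0,0]]]'
python3 -m creep '[[1,[0,0,0.5],[0,0,0.0192]],[1,[0,0,0.5],[0,0,0.0192]],[1,[0,0,0.5],[0,0,0.0192]],[1,[0,0,0.5],[0,0,0.0192]],[1,[0,0,0.5],[0,0,0.0192]],[1,[0,0,0.5],[0,0,0.0192]],[1,[0,0,0.5],[0,0,0.0192]],[1,[0,0,0],[0,0,0]],[1,[0,0,0],[0,0,0]]]'
python3 - <<'E'
from h import *
plan(.4412,.0089,.010,-26.4)
d=snap('wrist','w1'); print(proj(d,(.4412,.0089,.0085)))
E
```

```text
clock: 1.15
tcp_pos: [0.3448, -0.223, 0.2115]
tool_rot: [0.982, 0.191, -0.0, -0.0]
ft_force: [0.4, -0.3, 0.3]
finger_gap: 0.0852
grip_force: 0.0
clock: 1.9
tcp_pos: [0.4414, 0.0084, 0.2115]
tool_rot: [0.982, 0.191, -0.0, -0.0]
ft_force: [1.1, -0.9, -0.2]
finger_gap: 0.085
grip_force: 0.0
clock: 2.65
tcp_pos: [0.4407, 0.0071, 0.1413]
tool_rot: [0.974, -0.226, -0.001, -0.0]
ft_force: [-0.0, -0.7, -0.2]
finger_gap: 0.0853
grip_force: 0.0
shift units [-0.01 -0.09  6.56] yaw -26.15 turn z units 0.0007
[251.17759515 175.18359529]
```

View pics/w1.png

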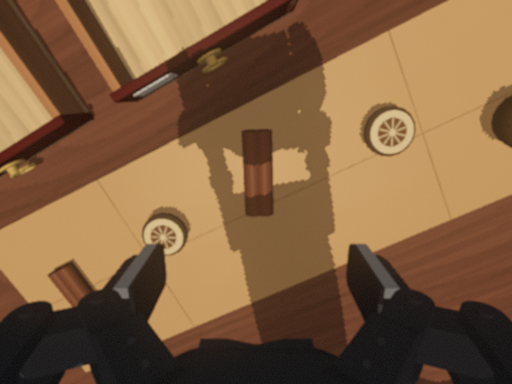

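The quill is at (258,172), aligned with the tool and on the finger midline. I'll refine it and the two orange halves, at (390,131) and (165,234), from this view.

```bash
python3 - <<'E'
from h import *
d=load('w1'); q=ray(d,258,172,.012); print(q,ray(d,390,131,.02),ray(d,165,234,.02)); plan(q[0],q[1],.010)
print(d['world_from_camera'].round(3)[:3].tolist())
E
python3 -m creep '[[1,[0,0,0.97],[0,0,0]],[1,[0,0,0.97],[0,0,0]],[1,[0,0,0.97],[0,0,0]],[1,[0,0,0.97],[0,0,0]],[1,[0,0,0.97],[0,0,0]],[1,[0,0,0.5],[0,0,0]],[1,[0,0,0],[0,0,0]]]' 30
```

```text
[0.44192725 0.00113868 0.012     ] [ 0.42552835 -0.1232886   0.02      ] [0.42733998 0.11162443 0.02      ]
shift units [0.16 0.25 6.6 ] yaw -26.15 turn z units None
[[-0.44, -0.858, -0.264, 0.507], [-0.898, 0.42, 0.129, -0.028], [0.0, 0.294, -0.956, 0.302]]
clock: 3.28
tcp_pos: [0.4398, 0.0073, 0.0332]
tool_rot: [0.974, -0.227, -0.002, -0.0]
ft_force: [0.4, 0.2, 0.6]
finger_gap: 0.0852
grip_force: 0.0
```

```bash
python3 -m creep '[[1,[0,0.1,0.6],[0,0,0]],[1,[0,0,0.5],[0,0,0]],[0.6,[0,0,0],[0,0,0]],[0.4,[0,0,0],[0,0,0]],[0.2,[0,0,0],[0,0,0]],[0,[0,0,0],[0,0,0]],[0,[0,0,0],[0,0,0]],[0,[0,0,0],[0,0,0]],[0,[0,0,0],[0,0,0]],[0,[0,0,0],[0,0,0]],[0,[0,0,0],[0,0,0]]]' 30
```

```text
clock: 4.2
tcp_pos: [0.4404, 0.0051, 0.0128]
tool_rot: [0.974, -0.228, 0.0, -0.0]
ft_force: [0.4, 0.5, -0.2]
finger_gap: -0.0002
grip_force: 0.0
```

```bash
python3 - <<'E'
from h import *
d=snap('wrist','w2');e=snap('side','sd2')
a=cv2.resize(e['frame'][130:300,200:380],(400,378));cv2.imwrite('pics/v2.png',np.hstack([cv2.resize(d['frame'],(400,300)),a[:300]]))
E
```

```text
(no output)
```

View pics/v2.png

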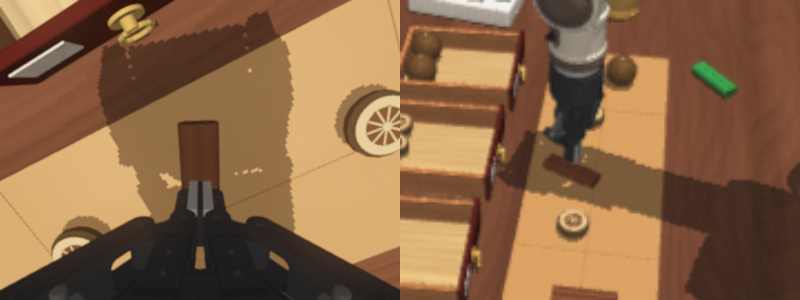

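```bash
python3 - <<'E'
from h import *
st=robot.state(); M=R.from_quat(st['tool_rot']).as_matrix();print(st['tcp_pos'],st['finger_gap'],st['ft_force'])
d=load('w2');e=load('sd2')
for k in(-.03,-.011,0,.008): 
    p=st['tcp_pos']+M[:,2]*k; print(k,'wrist(v2)',(proj(d,p)/1.28).round(0),'side(v2)',((proj(e,p)-[200,130])*2.222+[400,0]).round(0))
a=np.hstack([cv2.resize(d['frame'][130:320,160:350],(400,400),interpolation=2),cv2.resize(e['frame'][180:225,255:300],(400,400),interpolation=2)]);cv2.imwrite('pics/v3.png',a)
E
```

```text
[0.44033938 0.00514727 0.01270114] 0.0002278262807293105 [-0.0946641   1.13045678 -0.81196997]
-0.03 wrist(v2) [196. 203.] side(v2) [573. 153.]
-0.011 wrist(v2) [196. 189.] side(v2) [572. 162.]
0 wrist(v2) [196. 182.] side(v2) [572. 167.]
0.008 wrist(v2) [196. 177.] side(v2) [572. 171.]
```

View pics/v3.png

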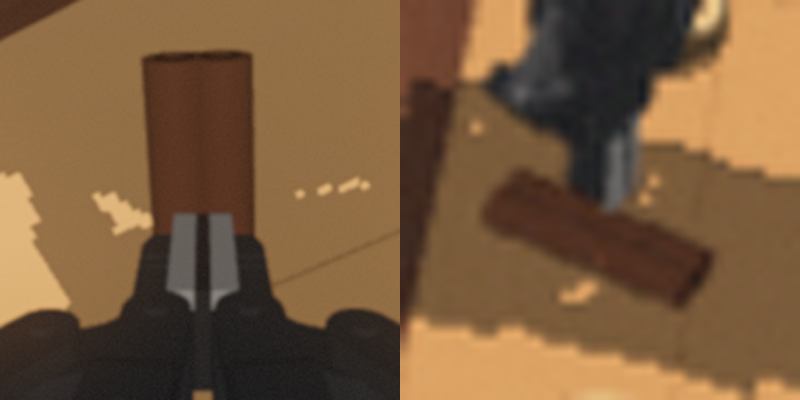

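The pads shut on top of the quill: the open fingers stand farther back, so they closed over it. The quill hasn't moved. I'll raise, pre-close to about 50 mm so the tips reach forward, go lower and close again.

```bash
python3 -m creep '[[0,[0,0,-0.8],[0,0,0]],[0,[0,0,-0.8],[0,0,0]],[0.6,[0,0,0],[0,0,0]],[0.6,[0,0,0],[0,0,0]],[0.6,[0,0,0],[0,0,0]],[0.6,[0,0,0],[0,0,0]],[0.6,[0,0,0],[0,0,0]],[0.6,[0,0,0],[0,0,0]]]' 30
python3 -m creep '[[0.6,[0.2,0,0.6],[0,0,0]],[0.6,[0,0,0.6],[0,0,0]],[0.6,[0,0,0.4],[0,0,0]],[0.6,[0,0,0.15],[0,0,0]],[0.6,[0,0,0],[0,0,0]],[0.6,[0,0,0],[0,0,0]]]'
python3 - <<'E'
from h import *
d=snap('wrist','w3');e=snap('side','sd3')
a=np.hstack([cv2.resize(d['frame'],(400,300)),cv2.resize(e['frame'][180:225,255:315],(400,300),interpolation=2)]);cv2.imwrite('pics/v4.png',a)
E
```

```text
clock: 4.97
tcp_pos: [0.4398, 0.0053, 0.044]
tool_rot: [0.974, -0.228, -0.001, -0.0]
ft_force: [-0.7, 0.5, -0.8]
finger_gap: 0.0514
grip_force: 0.0
clock: 5.47
tcp_pos: [0.4439, 0.0034, 0.0097]
tool_rot: [0.974, -0.228, -0.0, -0.0]
ft_force: [0.9, -0.4, 0.1]
finger_gap: 0.0513
grip_force: 0.0
```

View pics/v4.png

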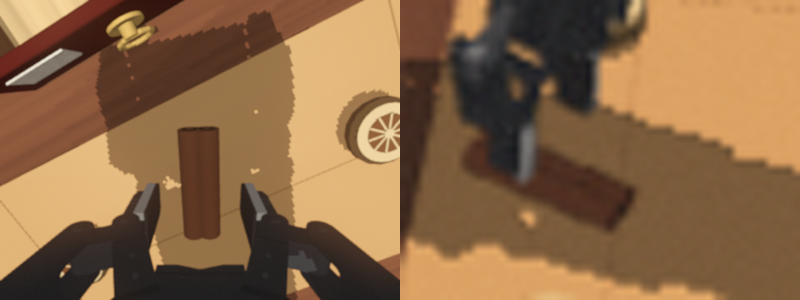

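The fingers now straddle the quill, with tips at (150,182) and (248,182) and the quill at (200,182). Closing.

```bash
python3 -m creep '[[0.2,[0,0,0],[0,0,0]],[0.2,[0,0,0],[0,0,0]],[0.2,[0,0,0],[0,0,0]],[0.2,[0,0,0],[0,0,0]],[0.1,[0,0,0],[0,0,0]],[0.1,[0,0,0],[0,0,0]],[0.1,[0,0,0],[0,0,0]]]' 40
```

```text
clock: 6.15
tcp_pos: [0.4439, 0.0034, 0.0097]
tool_rot: [0.974, -0.228, 0.0, 0.0]
ft_force: [0.9, -0.1, 0.2]
finger_gap: 0.0088
grip_force: 0.0
```

```bash
python3 - <<'E'
from h import *
e=load('sd3');d=load('w3')
for z in(0,.01,.02,.03,.04): print(z,proj(e,(.4552,.0265,z)).round(1),proj(e,(.4326,-.0197,z)).round(1),(proj(d,(.4552,.0265,z))/1.28).round(0),(proj(d,(.4326,-.0197,z))/1.28).round(0))
print(robot.state()['joints'])
E
```

```text
0 [272.2 212.1] [280.4 203.4] [163. 177.] [230. 176.]
0.01 [272.3 209.9] [280.5 201.2] [161. 182.] [232. 182.]
0.02 [272.3 207.7] [280.7 199. ] [159. 188.] [233. 188.]
0.03 [272.4 205.5] [280.8 196.8] [156. 195.] [235. 195.]
0.04 [272.5 203.2] [280.9 194.5] [153. 203.] [238. 203.]
[-2.65819285e-01  1.00173784e-01  2.10758428e+00 -9.41917308e-06
  9.33828513e-01  1.76459398e+00]
```

Both the side view and the empty closing show the tips about 10–20 mm higher than the TCP reading implies. I'll feel my way down in small steps.

```bash
python3 -m creep '[[0.6,[0,0,0],[0,0,0]],[0.6,[0,0,0],[0,0,0]],[0.6,[0,0,0],[0,0,0]],[0.6,[0,0,0],[0,0,0]],[0.6,[0,0,0],[0,0,0]],[0.6,[0,0,0],[0,0,0]],[0.6,[0,0,0.15],[0,0,0]],[0.6,[0,0,0.15],[0,0,0]],[0.6,[0,0,0],[0,0,0]],[0.6,[0,0,0],[0,0,0]]]' 40
python3 -m creep '[[0.6,[0,0,0.1],[0,0,0]],[0.6,[0,0,0],[0,0,0]],[0.6,[0,0,0],[0,0,0]]]'
python3 -m creep '[[0.6,[0,0,0.1],[0,0,0]],[0.6,[0,0,0],[0,0,0]],[0.6,[0,0,0],[0,0,0]]]'
```

```text
clock: 6.98
tcp_pos: [0.4435, 0.0035, 0.0033]
tool_rot: [0.974, -0.228, -0.0, -0.0]
ft_force: [0.1, -0.2, 0.5]
finger_gap: 0.0514
grip_force: 0.0
clock: 7.23
tcp_pos: [0.4439, 0.0034, 0.0016]
tool_rot: [0.974, -0.228, -0.0, -0.0]
ft_force: [-0.3, -0.9, 0.1]
finger_gap: 0.0513
grip_force: 0.0
clock: 7.48
tcp_pos: [0.4438, 0.0034, -0.0004]
tool_rot: [0.974, -0.228, -0.0, -0.0]
ft_force: [-0.6, 0.0, -0.2]
finger_gap: 0.0513
grip_force: 0.0
```

```bash
python3 -m creep '[[0.6,[0,0,0.1],[0,0,0]],[0.6,[0,0,0.1],[0,0,0]],[0.6,[0,0,0],[0,0,0]],[0.6,[0,0,0],[0,0,0]]]'
python3 -m creep '[[0.3,[0,0,0],[0,0,0]],[0.2,[0,0,0],[0,0,0]],[0.2,[0,0,0],[0,0,0]],[0.2,[0,0,0],[0,0,0]],[0.2,[0,0,0],[0,0,0]],[0.2,[0,0,0],[0,0,0]],[0.2,[0,0,0],[0,0,0]]]' 30
```

```text
clock: 7.82
tcp_pos: [0.4437, 0.0034, -0.0045]
tool_rot: [0.974, -0.228, -0.0, -0.0]
ft_force: [-0.7, 0.8, -0.5]
finger_gap: 0.0514
grip_force: 0.0
clock: 8.4
tcp_pos: [0.4446, 0.0032, -0.0032]
tool_rot: [0.974, -0.228, 0.0, 0.0]
ft_force: [-2.6, 0.2, 9.5]
finger_gap: 0.0174
grip_force: 5.9
```

```bash
python3 -m creep '[[0.6,[0,0,0],[0,0,0]],[0.6,[0,0,0],[0,0,0]],[0.6,[0,0,0],[0,0,0]],[0.6,[0,0,0],[0,0,0]],[0.6,[0,0,0],[0,0,0]],[0.6,[0,0,0.15],[0,0,0]],[0.6,[0,0,0.1],[0,0,0]],[0.6,[0,0,0],[0,0,0]],[0.6,[0,0,0],[0,0,0]]]' 30
python3 -m creep '[[0.6,[0,0,0.1],[0,0,0]],[0.6,[0,0,0],[0,0,0]],[0.6,[0,0,0],[0,0,0]]]'
python3 - <<'E'
from h import *
d=snap('wrist','w4');e=snap('side','sd4')
a=np.hstack([cv2.resize(d['frame'],(400,300)),cv2.resize(e['frame'][180:225,255:315],(400,300),interpolation=2)]);cv2.imwrite('pics/v5.png',a)
E
```

```text
clock: 9.15
tcp_pos: [0.4436, 0.0035, -0.0096]
tool_rot: [0.974, -0.228, -0.0, -0.0]
ft_force: [0.1, 0.0, 0.3]
finger_gap: 0.0513
grip_force: 0.0
clock: 9.4
tcp_pos: [0.4438, 0.0034, -0.0114]
tool_rot: [0.974, -0.228, -0.0, -0.0]
ft_force: [-0.3, 0.5, 0.6]
finger_gap: 0.0515
grip_force: 0.0
```

View pics/v5.png

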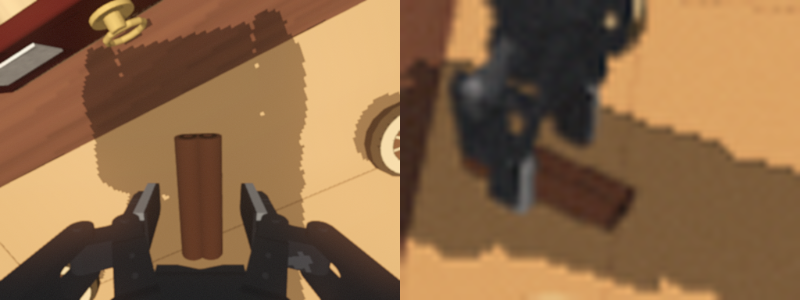

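The quill sits between the pads at (200,195), a little further down the image but still straddled. Closing.

```bash
python3 -m creep '[[0.3,[0,0,0],[0,0,0]],[0.2,[0,0,0],[0,0,0]],[0.2,[0,0,0],[0,0,0]],[0.2,[0,0,0],[0,0,0]],[0.2,[0,0,0],[0,0,0]],[0.2,[0,0,0],[0,0,0]],[0.2,[0,0,0],[0,0,0]]]' 30
```

```text
clock: 10.08
tcp_pos: [0.4442, 0.0033, -0.0109]
tool_rot: [0.974, -0.228, 0.0, 0.0]
ft_force: [-1.5, 0.2, 5.0]
finger_gap: 0.0267
grip_force: 29.5
```

Grip force is there, but the 26.7 mm gap means the pads hold above mid-height. I'll reopen and go about 6 mm lower.

```bash
python3 -m creep '[[0.55,[0,0,0],[0,0,0]],[0.55,[0,0,0],[0,0,0]],[0.55,[0,0,0],[0,0,0]],[0.55,[0,0,0.15],[0,0,0]],[0.55,[0,0,0],[0,0,0]],[0.55,[0,0,0],[0,0,0]]]' 30
python3 -m creep '[[0.55,[0,0,0.1],[0,0,0]],[0.55,[0,0,0],[0,0,0]],[0.55,[0,0,0],[0,0,0]]]'
python3 -m creep '[[0.3,[0,0,0],[0,0,0]],[0.2,[0,0,0],[0,0,0]],[0.2,[0,0,0],[0,0,0]],[0.2,[0,0,0],[0,0,0]],[0.2,[0,0,0],[0,0,0]],[0.2,[0,0,0],[0,0,0]]]' 30
```

```text
clock: 10.58
tcp_pos: [0.4436, 0.0035, -0.0147]
tool_rot: [0.974, -0.228, -0.0, -0.0]
ft_force: [0.6, 0.8, -0.3]
finger_gap: 0.0468
grip_force: 0.0
clock: 10.83
tcp_pos: [0.4438, 0.0034, -0.0165]
tool_rot: [0.974, -0.228, -0.0, -0.0]
ft_force: [0.2, -0.2, -0.9]
finger_gap: 0.0471
grip_force: 0.0
clock: 11.33
tcp_pos: [0.4442, 0.0033, -0.016]
tool_rot: [0.974, -0.228, 0.0, 0.0]
ft_force: [-0.3, 0.5, 3.7]
finger_gap: 0.0275
grip_force: 29.6
```

```bash
python3 -m creep '[[0.15,[0,0,-0.15],[0,0,0]],[0.15,[0,0,-0.2],[0,0,0]],[0.15,[0,0,-0.3],[0,0,0]],[0.15,[0,0,-0.3],[0,0,0]],[0.15,[0,0,0],[0,0,0]]]' 35
python3 - <<'E'
from h import *
d=snap('wrist','w5');e=snap('side','sd5')
a=np.hstack([cv2.resize(d['frame'],(400,300)),cv2.resize(e['frame'][180:225,255:315],(400,300),interpolation=2)]);cv2.imwrite('pics/v6.png',a)
E
```

```text
clock: 11.75
tcp_pos: [0.4451, 0.0031, 0.0042]
tool_rot: [0.974, -0.228, 0.001, 0.0]
ft_force: [1.3, 0.5, -0.5]
finger_gap: 0.0277
grip_force: 34.2
```

View pics/v6.png

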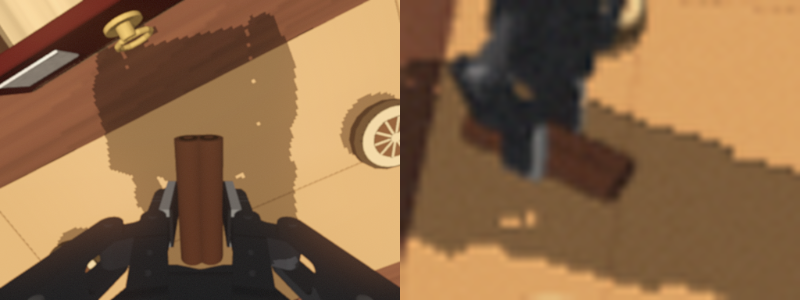

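The quill is held at (200,200) and off the sheet. Lift, carry to the quill drawer and turn to yaw 0.

```bash
python3 -m creep '[[0.15,[0,0,-1],[0,0,0]],[0.15,[0,0,-1],[0,0,0]],[0.15,[0,0,-1],[0,0,0]],[0.15,[0,0,-1],[0,0,-0.0182]],[0.15,[0,0,-0.8],[0,0,-0.0182]],[0.15,[0,0,0],[0,0,-0.0182]],[0.15,[0,0,0],[0,0,-0.0182]],[0.15,[0,0,0],[0,0,0]]]'
python3 - <<'E'
from h import *
plan(.622,.180,.1,0)
E
```

```text
clock: 12.52
tcp_pos: [0.4439, 0.0034, 0.0988]
tool_rot: [1.0, 0.0, 0.0, 0.0]
ft_force: [0.4, 0.5, -1.3]
finger_gap: 0.0275
grip_force: 34.3
shift units [ 8.91 -8.83 -0.06] yaw 0.03 turn z units 0.0001
```

```bash
python3 -m creep '[[0.15,[0.89,-0.88,0],[0,0,0]],[0.15,[0.89,-0.88,0],[0,0,0]],[0.15,[0.89,-0.88,0],[0,0,0]],[0.15,[0.89,-0.88,0],[0,0,0]],[0.15,[0.89,-0.88,0],[0,0,0]],[0.15,[0.89,-0.88,0],[0,0,0]],[0.15,[0.89,-0.88,0],[0,0,0]],[0.15,[0.89,-0.88,0],[0,0,0]],[0.15,[0.89,-0.88,0],[0,0,0]],[0.15,[0.89,-0.88,0],[0,0,0]],[0.15,[0,0,0.7],[0,0,0]],[0.15,[0,0,0],[0,0,0]]]'
python3 - <<'E'
from h import *
plan(.622,.180,-.009,0)
d=snap('wrist','w6');e=snap('side','sd6')
a=np.hstack([cv2.resize(d['frame'],(400,300)),cv2.resize(e['frame'][180:285,140:280],(400,300),interpolation=2)]);cv2.imwrite('pics/v7.png',a)
for p in((.566,.135,.006),(.566,.279,.006),(.688,.135,.006),(.688,.279,.006)): print((proj(d,p)/1.28).round(0))
E
```

```text
clock: 13.52
tcp_pos: [0.6206, 0.1793, 0.0812]
tool_rot: [1.0, -0.002, -0.003, 0.0]
ft_force: [-0.3, -0.8, -1.5]
finger_gap: 0.0273
grip_force: 34.4
shift units [ 0.1  -0.04  4.51] yaw -0.21 turn z units -0.0006
[238. 197.]
[106. 197.]
[244.  81.]
[91. 81.]
```

View pics/v7.png

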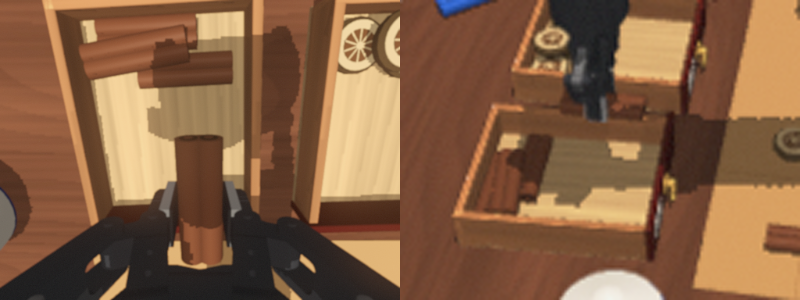

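The drawer floor spans (107–247, 85–203) in the wrist view and the quill is over its right half, with clearance to the stock at (185,68). Descending.

```bash
python3 -m creep '[[0.15,[0.3,0,0.9],[0,0,0]],[0.15,[0,0,0.9],[0,0,0]],[0.15,[0,0,0.9],[0,0,0]],[0.15,[0,0,0.9],[0,0,0]],[0.15,[0,0,0.5],[0,0,0]],[0.15,[0,0,0.2],[0,0,0]],[0.15,[0,0,0],[0,0,0]],[0.15,[0,0,0],[0,0,0]]]'
```

```text
clock: 14.28
tcp_pos: [0.6289, 0.1788, -0.0003]
tool_rot: [1.0, -0.001, 0.001, -0.0]
ft_force: [0.9, -0.4, -0.2]
finger_gap: 0.0277
grip_force: 34.4
```

```bash
python3 -m creep '[[0.15,[0,0,0.15],[0,0,0]],[0.15,[0,0,0.15],[0,0,0]],[0.15,[0,0,0],[0,0,0]],[0.15,[0,0,0],[0,0,0]]]'
python3 -m creep '[[0.15,[0,0,0.1],[0,0,0]],[0.15,[0,0,0],[0,0,0]],[0.15,[0,0,0],[0,0,0]]]'
python3 -m creep '[[0.15,[0,0,0.1],[0,0,0]],[0.15,[0,0,0],[0,0,0]],[0.15,[0,0,0],[0,0,0]]]'
```

```text
clock: 14.62
tcp_pos: [0.6284, 0.179, -0.0072]
tool_rot: [1.0, -0.001, 0.0, -0.0]
ft_force: [-1.2, -0.2, -1.5]
finger_gap: 0.0271
grip_force: 34.4
clock: 14.87
tcp_pos: [0.6282, 0.179, -0.0094]
tool_rot: [1.0, -0.001, -0.0, 0.0]
ft_force: [0.3, -0.3, -0.7]
finger_gap: 0.0277
grip_force: 34.4
clock: 15.12
tcp_pos: [0.6287, 0.1791, -0.01]
tool_rot: [1.0, -0.001, 0.0, 0.0]
ft_force: [-3.9, -0.8, 8.6]
finger_gap: 0.0276
grip_force: 35.1
```

Contact came at -0.010, as predicted. Release and rise.

```bash
python3 -m creep '[[0.4,[0,0,0],[0,0,0]],[0.45,[0,0,0],[0,0,0]],[0.45,[0,0,0],[0,0,0]],[0.45,[0,0,0],[0,0,0]],[0.45,[0,0,-0.5],[0,0,0]],[0.45,[0,0,-1],[0,0,0]],[0.45,[0,0,-1],[0,0,0]],[0.45,[0,0,-1],[0,0,0]],[0.45,[0,0,-1],[0,0,0]],[0.45,[0,0,-1],[0,0,0]],[0.6,[0,0,0],[0,0,0]],[0.6,[0,0,0],[0,0,0]]]'
python3 - <<'E'
from h import *
plan(.399,.241,.1,0)
d=snap('wrist','w7')
E
```

```text
clock: 16.12
tcp_pos: [0.6296, 0.1791, 0.1008]
tool_rot: [1.0, -0.001, 0.002, -0.0]
ft_force: [0.3, -0.5, -0.1]
finger_gap: 0.0513
grip_force: 0.0
shift units [-11.54  -3.07  -0.  ] yaw -0.13 turn z units -0.0004
```

```bash
python3 -m creep '[[0.6,[-0.96,-0.26,0],[0,0,0]],[0.6,[-0.96,-0.26,0],[0,0,0]],[0.6,[-0.96,-0.26,0],[0,0,0]],[0.6,[-0.96,-0.26,0],[0,0,0]],[0.6,[-0.96,-0.26,0],[0,0,0]],[0.6,[-0.96,-0.26,0],[0,0,0]],[0.6,[-0.96,-0.26,0],[0,0,0]],[0.6,[-0.96,-0.26,0],[0,0,0]],[0.6,[-0.96,-0.26,0],[0,0,0]],[0.6,[-0.96,-0.25,0],[0,0,0]],[0.6,[-0.96,-0.25,0],[0,0,0]],[0.6,[-0.96,-0.25,0],[0,0,0]]]'
python3 -m creep '[[0.6,[0,0,0.5],[0,0,0]],[0.6,[0,0,0.5],[0,0,0]],[0.6,[0,0,0],[0,0,0]],[0.6,[0,0,0],[0,0,0]]]'
cat > seg.py <<'E'
from h import *
import sys
d=snap('wrist',sys.argv[1]);hsv=cv2.cvtColor(d['frame'],cv2.COLOR_BGR2HSV).astype(int)
H,S,V=[hsv[...,i] for i in range(3)]
kr=(H>=14)&(H<=20)&(V>120)&(S>120)
m=((~kr)).astype(np.uint8)*255
m=cv2.morphologyEx(m,cv2.MORPH_OPEN,np.ones((3,3)))
for c in cv2.findContours(m,cv2.RETR_CCOMP,2)[0]:
    A=cv2.contourArea(c)
    if 800<A<30000:
        r=cv2.minAreaRect(c); u,v=r[0]; print('px',np.round(r[0]),np.round(r[1]),round(r[2]),'xy@.01',ray(d,u,v,.01)[:2].round(4),'mean hsv',hsv[int(v),int(u)])
print(robot.state()['tcp_pos'])
E
python3 seg.py w8
```

```text
clock: 17.17
tcp_pos: [0.3958, 0.241, 0.0971]
tool_rot: [1.0, -0.001, -0.002, 0.0]
ft_force: [-1.5, 0.4, -0.2]
finger_gap: 0.0514
grip_force: 0.0
clock: 17.5
tcp_pos: [0.3976, 0.2407, 0.0773]
tool_rot: [1.0, -0.001, -0.001, 0.0]
ft_force: [-0.7, -0.4, -0.4]
finger_gap: 0.0511
grip_force: 0.0
px [317. 195.] [29. 88.] 74 xy@.01 [0.3967 0.1903] mean hsv [ 17 118 217]
px [252. 191.] [107.  38.] 90 xy@.01 [0.3998 0.241 ] mean hsv [ 11 157  91]
px [423. 157.] [64. 60.] 13 xy@.01 [0.4263 0.113 ] mean hsv [ 19  95 205]
px [424.  90.] [85. 90.] 90 xy@.01 [0.4747 0.1198] mean hsv [ 17 120 216]
px [220. 115.] [134. 121.] 90 xy@.01 [0.4578 0.2637] mean hsv [ 16 135 145]
[0.39827601 0.24086499 0.07800485]
```

```bash
python3 -m creep '[[0.6,[0.1,0,0.9],[0,0,0]],[0.6,[0,0,0.9],[0,0,0]],[0.6,[0,0,0.9],[0,0,0]],[0.6,[0,0,0.9],[0,0,0]],[0.6,[0,0,0.5],[0,0,0]],[0.55,[0,0,0.35],[0,0,0]],[0.55,[0,0,0.2],[0,0,0]],[0.55,[0,0,0],[0,0,0]],[0.55,[0,0,0],[0,0,0]]]'
python3 -m creep '[[0.4,[0,0,0],[0,0,0]],[0.2,[0,0,0],[0,0,0]],[0.15,[0,0,0],[0,0,0]],[0.15,[0,0,0],[0,0,0]],[0.15,[0,0,0],[0,0,0]],[0.15,[0,0,0],[0,0,0]],[0.15,[0,0,0],[0,0,0]]]' 35
```

```text
clock: 18.3
tcp_pos: [0.4008, 0.2415, -0.0137]
tool_rot: [1.0, -0.001, 0.001, -0.0]
ft_force: [0.6, -0.8, -0.9]
finger_gap: 0.0469
grip_force: 0.0
clock: 18.88
tcp_pos: [0.4011, 0.2416, -0.0132]
tool_rot: [1.0, -0.001, 0.001, -0.0]
ft_force: [-1.1, -0.1, 6.1]
finger_gap: 0.0271
grip_force: 34.6
```

```bash
python3 -m creep '[[0.5,[0,0,0],[0,0,0]],[0.5,[0,0,0],[0,0,0]],[0.5,[0,0,0.15],[0,0,0]],[0.5,[0,0,0.05],[0,0,0]],[0.3,[0,0,0],[0,0,0]],[0.15,[0,0,0],[0,0,0]],[0.15,[0,0,0],[0,0,0]],[0.15,[0,0,0],[0,0,0]],[0.15,[0,0,0],[0,0,0]],[0.15,[0,0,0],[0,0,0]]]' 35
python3 -m creep '[[0.15,[0,0,-0.15],[0,0,0]],[0.15,[0,0,-0.25],[0,0,0]],[0.15,[0,0,-0.6],[0,0,0]],[0.15,[0,0,-1],[0,0,0]],[0.15,[0,0,-1],[0,0,0]],[0.15,[0,0,-1],[0,0,0]],[0.15,[0,0,-1],[0,0,0]],[0.15,[0,0,-0.8],[0,0,0]],[0.15,[0,0,0],[0,0,0]]]'
python3 - <<'E'
from h import *
plan(.627,.235,.1,0)
E
```

```text
clock: 19.72
tcp_pos: [0.4, 0.2413, -0.0183]
tool_rot: [1.0, -0.001, -0.0, 0.0]
ft_force: [-0.2, 0.6, -0.8]
finger_gap: 0.0277
grip_force: 34.5
clock: 20.47
tcp_pos: [0.4029, 0.2422, 0.1017]
tool_rot: [1.0, -0.001, 0.004, -0.001]
ft_force: [1.0, -0.2, 0.4]
finger_gap: 0.0272
grip_force: 34.5
shift units [11.2   0.34  0.17] yaw -0.12 turn z units -0.0003
```

```bash
python3 -m creep '[[0.15,[0.94,0.03,0],[0,0,0]],[0.15,[0.94,0.03,0],[0,0,0]],[0.15,[0.94,0.03,0],[0,0,0]],[0.15,[0.94,0.03,0],[0,0,0]],[0.15,[0.94,0.03,0],[0,0,0]],[0.15,[0.94,0.03,0],[0,0,0]],[0.15,[0.94,0.03,0],[0,0,0]],[0.15,[0.94,0.03,0],[0,0,0]],[0.15,[0.94,0.03,0],[0,0,0]],[0.15,[0.94,0.03,0],[0,0,0]],[0.15,[0.94,0.03,0],[0,0,0]],[0.15,[0.94,0.03,0],[0,0,0]]]'
python3 -m creep '[[0.15,[0,0,0],[0,0,0]],[0.15,[0,0,0],[0,0,0]],[0.15,[0,0,0.9],[0,0,0]],[0.15,[0,0,0.9],[0,0,0]],[0.15,[0,0,0.9],[0,0,0]],[0.15,[0,0,0.9],[0,0,0]],[0.15,[0,0,0.7],[0,0,0]],[0.15,[0,0,0.5],[0,0,0]],[0.15,[0,0,0.2],[0,0,0]],[0.15,[0,0,0],[0,0,0]],[0.15,[0,0,0],[0,0,0]]]'
```

```text
clock: 21.47
tcp_pos: [0.6258, 0.2334, 0.0962]
tool_rot: [1.0, -0.001, -0.001, 0.0]
ft_force: [0.2, 0.4, 0.1]
finger_gap: 0.0275
grip_force: 34.5
clock: 22.38
tcp_pos: [0.6261, 0.2337, -0.0016]
tool_rot: [1.0, -0.001, 0.0, -0.0]
ft_force: [0.4, -0.2, 0.2]
finger_gap: 0.0276
grip_force: 34.5
```

```bash
python3 -m creep '[[0.15,[0,0,0.15],[0,0,0]],[0.15,[0,0,0.15],[0,0,0]],[0.15,[0,0,0.1],[0,0,0]],[0.15,[0,0,0],[0,0,0]],[0.15,[0,0,0],[0,0,0]]]'
python3 -m creep '[[0.15,[0,0,0.1],[0,0,0]],[0.15,[0,0,0],[0,0,0]],[0.15,[0,0,0],[0,0,0]]]'
```

```text
clock: 22.8
tcp_pos: [0.6256, 0.2336, -0.0104]
tool_rot: [1.0, -0.001, -0.0, 0.0]
ft_force: [-0.2, 0.6, 0.3]
finger_gap: 0.0274
grip_force: 34.5
clock: 23.05
tcp_pos: [0.6256, 0.2336, -0.0124]
tool_rot: [1.0, -0.001, -0.0, 0.0]
ft_force: [0.8, 0.1, -0.4]
finger_gap: 0.0276
grip_force: 34.5
```

```bash
python3 -m creep '[[0.15,[0,0,0.05],[0,0,0]],[0.15,[0,0,0],[0,0,0]],[0.15,[0,0,0],[0,0,0]]]'
python3 -m creep '[[0.4,[0,0,0],[0,0,0]],[0.45,[0,0,0],[0,0,0]],[0.45,[0,0,0],[0,0,0]],[0.45,[0,0,0],[0,0,0]],[0.45,[0,0,-0.5],[0,0,0]],[0.45,[0,0,-1],[0,0,0]],[0.45,[0,0,-1],[0,0,0]],[0.45,[0,0,-1],[0,0,0]],[0.45,[0,0,-1],[0,0,0]],[0.45,[0,0,-1],[0,0,0]],[0.8,[0,0,0],[0,0,0]],[0.8,[0,0,0],[0,0,0]]]'
python3 - <<'E'
from h import *
d=snap('wrist','w9');cv2.imwrite('pics/v8.png',d['frame'])
plan(.4275,.115,.1,0)
E
```

```text
clock: 23.3
tcp_pos: [0.6258, 0.2336, -0.0126]
tool_rot: [1.0, -0.001, 0.0, 0.0]
ft_force: [-1.6, -0.4, 6.0]
finger_gap: 0.0278
grip_force: 35.0
clock: 24.3
tcp_pos: [0.6269, 0.2338, 0.0988]
tool_rot: [1.0, -0.001, 0.002, -0.0]
ft_force: [1.1, -1.0, -0.4]
finger_gap: 0.0615
grip_force: 0.0
shift units [-9.9   5.95 -0.16] yaw -0.13 turn z units -0.0004
```

View pics/v8.png

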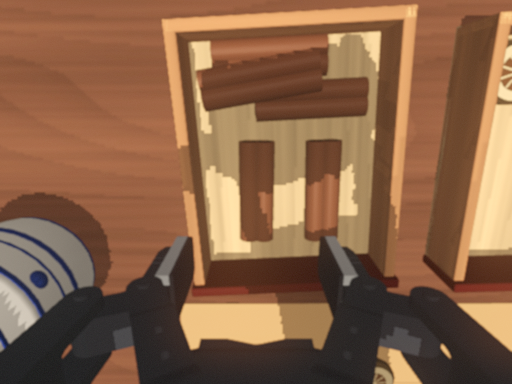

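Both quills lie flat on the bare floor at (257,190) and (322,188), clear of the stock and the walls. Next is orange_b, with the fingers set to 0.8.

```bash
python3 -m creep '[[0.8,[-0.9,0.54,0],[0,0,0]],[0.8,[-0.9,0.54,0],[0,0,0]],[0.8,[-0.9,0.54,0],[0,0,0]],[0.8,[-0.9,0.54,0],[0,0,0]],[0.8,[-0.9,0.54,0],[0,0,0]],[0.8,[-0.9,0.54,0],[0,0,0]],[0.8,[-0.9,0.54,0],[0,0,0]],[0.8,[-0.9,0.54,0],[0,0,0]],[0.8,[-0.9,0.54,0],[0,0,0]],[0.8,[-0.9,0.54,0],[0,0,0]],[0.8,[-0.9,0.54,0],[0,0,0]],[0.8,[0,0,0.6],[0,0,0]]]'
python3 -m creep '[[0.8,[0,0,0.6],[0,0,0]],[0.8,[0,0,0],[0,0,0]],[0.8,[0,0,0],[0,0,0]]]'
python3 seg.py w10
```

```text
clock: 25.35
tcp_pos: [0.4249, 0.1143, 0.0844]
tool_rot: [1.0, -0.001, -0.001, 0.0]
ft_force: [0.1, 0.7, 0.5]
finger_gap: 0.0686
grip_force: 0.0
clock: 25.6
tcp_pos: [0.4258, 0.1152, 0.0713]
tool_rot: [1.0, -0.001, -0.002, -0.0]
ft_force: [0.4, -0.1, -0.7]
finger_gap: 0.0681
grip_force: 0.0
px [288. 194.] [ 63. 134.] 85 xy@.01 [0.4279 0.0886] mean hsv [ 17 123 193]
px [180. 121.] [62. 40.] 87 xy@.01 [0.4823 0.1663] mean hsv [ 17 119 199]
[0.42676863 0.11526899 0.07216463]
```

```bash
cat > segc.py <<'E'
from h import *
import sys
d=snap('wrist',sys.argv[1]);g=cv2.medianBlur(cv2.cvtColor(d['frame'],cv2.COLOR_BGR2GRAY),3)
g[260:]=0
c=cv2.HoughCircles(g,cv2.HOUGH_GRADIENT,1,40,param1=120,param2=22,minRadius=18,maxRadius=48)
z=float(sys.argv[2])
for u,v,r in (c[0][:5] if c is not None else []): print(u,v,r,ray(d,u,v,z)[:2].round(4),'r mm',round(1000*np.hypot(*(ray(d,u+r,v,z)-ray(d,u,v,z))[:2]),1))
print(robot.state()['tcp_pos'])
E
python3 segc.py w11 .018
```

```text
252.5 197.5 29.3 [0.4286 0.1151] r mm 21.5
[0.42737229 0.11528572 0.07266934]
```

```bash
python3 -m creep '[[0.75,[0.05,0,0.9],[0,0,0]],[0.75,[0,0,0.9],[0,0,0]],[0.75,[0,0,0.9],[0,0,0]],[0.75,[0,0,0.8],[0,0,0]],[0.75,[0,0,0.5],[0,0,0]],[0.75,[0,0,0.3],[0,0,0]],[0.75,[0,0,0.05],[0,0,0]],[0.75,[0,0,0],[0,0,0]]]'
python3 -m creep '[[0.6,[0,0,0],[0,0,0]],[0.4,[0,0,0],[0,0,0]],[0.4,[0,0,0],[0,0,0]],[0.4,[0,0,0],[0,0,0]],[0.4,[0,0,0],[0,0,0]],[0.4,[0,0,0],[0,0,0]]]' 25
```

```text
clock: 26.37
tcp_pos: [0.4288, 0.1153, -0.014]
tool_rot: [1.0, -0.001, 0.0, -0.0]
ft_force: [0.1, -0.4, -0.3]
finger_gap: 0.0641
grip_force: 0.0
clock: 26.87
tcp_pos: [0.4295, 0.1152, -0.0131]
tool_rot: [1.0, -0.001, 0.001, 0.0]
ft_force: [-1.2, -0.4, 6.5]
finger_gap: 0.0443
grip_force: 25.2
```

```bash
python3 -m creep '[[0.68,[0,0,0],[0,0,0]],[0.68,[0,0,0],[0,0,0]],[0.68,[0,0,0.15],[0,0,0]],[0.68,[0,0,0.1],[0,0,0]],[0.68,[0,0,0],[0,0,0]],[0.5,[0,0,0],[0,0,0]],[0.4,[0,0,0],[0,0,0]],[0.4,[0,0,0],[0,0,0]],[0.4,[0,0,0],[0,0,0]],[0.4,[0,0,0],[0,0,0]],[0.4,[0,0,0],[0,0,0]]]' 25
```

```text
clock: 27.78
tcp_pos: [0.4284, 0.1152, -0.0193]
tool_rot: [1.0, -0.001, 0.0, -0.0]
ft_force: [0.5, -0.7, -0.4]
finger_gap: 0.0443
grip_force: 25.5
```

```bash
python3 -m creep '[[0.4,[0,0,-0.15],[0,0,0]],[0.4,[0,0,-0.3],[0,0,0]],[0.4,[0,0,-0.6],[0,0,0]],[0.4,[0,0,-1],[0,0,0]],[0.4,[0,0,-1],[0,0,0]],[0.4,[0,0,-1],[0,0,0]],[0.4,[0,0,-1],[0,0,0]],[0.4,[0,0,-1],[0,0,0]],[0.4,[0,0,0],[0,0,0]]]'
python3 - <<'E'
from h import *
plan(.602,.024,.1,0)
E
```

```text
clock: 28.53
tcp_pos: [0.4317, 0.1153, 0.1064]
tool_rot: [1.0, -0.001, 0.004, 0.0]
ft_force: [0.9, -0.6, 0.7]
finger_gap: 0.0443
grip_force: 25.6
shift units [8.52 4.55 0.39] yaw -0.12 turn z units -0.0003
```

```bash
python3 -m creep '[[0.4,[0.87,0.46,0],[0,0,0]],[0.4,[0.87,0.46,0],[0,0,0]],[0.4,[0.87,0.46,0],[0,0,0]],[0.4,[0.87,0.46,0],[0,0,0]],[0.4,[0.87,0.46,0],[0,0,0]],[0.4,[0.87,0.46,0],[0,0,0]],[0.4,[0.87,0.46,0],[0,0,0]],[0.4,[0.87,0.46,0],[0,0,0]],[0.4,[0.87,0.46,0],[0,0,0]],[0.4,[0.87,0.46,0],[0,0,0]],[0.4,[0,0,0],[0,0,0]],[0.4,[0,0,0],[0,0,0]]]'
python3 -m creep '[[0.4,[0,0,0.9],[0,0,0]],[0.4,[0,0,0.9],[0,0,0]],[0.4,[0,0,0.9],[0,0,0]],[0.4,[0,0,0.9],[0,0,0]],[0.4,[0,0,0.7],[0,0,0]],[0.4,[0,0,0.4],[0,0,0]],[0.4,[0,0,0.2],[0,0,0]],[0.4,[0,0,0.1],[0,0,0]],[0.4,[0,0,0],[0,0,0]],[0.4,[0,0,0],[0,0,0]]]'
```

```text
clock: 29.53
tcp_pos: [0.6021, 0.0225, 0.101]
tool_rot: [1.0, -0.002, -0.001, -0.0]
ft_force: [-0.5, -0.3, -0.1]
finger_gap: 0.0445
grip_force: 25.6
clock: 30.37
tcp_pos: [0.603, 0.0228, 0.0027]
tool_rot: [1.0, -0.001, 0.001, 0.0]
ft_force: [-0.1, -0.9, -0.4]
finger_gap: 0.0442
grip_force: 25.6
```

Contact is expected at about -0.0133.

```bash
python3 -m creep '[[0.4,[0,0,0.25],[0,0,0]],[0.4,[0,0,0.2],[0,0,0]],[0.4,[0,0,0.15],[0,0,0]],[0.4,[0,0,0],[0,0,0]],[0.4,[0,0,0],[0,0,0]]]'
python3 -m creep '[[0.4,[0,0,0.1],[0,0,0]],[0.4,[0,0,0],[0,0,0]],[0.4,[0,0,0],[0,0,0]]]'
python3 -m creep '[[0.4,[0,0,0.05],[0,0,0]],[0.4,[0,0,0],[0,0,0]],[0.4,[0,0,0],[0,0,0]]]'
```

```text
clock: 30.78
tcp_pos: [0.6019, 0.0229, -0.0107]
tool_rot: [1.0, -0.001, -0.0, -0.0]
ft_force: [0.5, 0.6, 0.1]
finger_gap: 0.0445
grip_force: 25.6
clock: 31.03
tcp_pos: [0.6022, 0.0228, -0.0124]
tool_rot: [1.0, -0.001, -0.0, -0.0]
ft_force: [0.4, -0.6, -0.1]
finger_gap: 0.0444
grip_force: 25.6
clock: 31.28
tcp_pos: [0.6022, 0.0228, -0.0133]
tool_rot: [1.0, -0.001, 0.0, 0.0]
ft_force: [0.4, -0.3, 0.0]
finger_gap: 0.0443
grip_force: 25.6
```

```bash
python3 -m creep '[[0.4,[0,0,0.07],[0,0,0]],[0.4,[0,0,0],[0,0,0]],[0.4,[0,0,0],[0,0,0]]]'
python3 -m creep '[[0.55,[0,0,0],[0,0,0]],[0.64,[0,0,0],[0,0,0]],[0.64,[0,0,0],[0,0,0]],[0.64,[0,0,0],[0,0,0]],[0.64,[0,0,-0.5],[0,0,0]],[0.64,[0,0,-1],[0,0,0]],[0.64,[0,0,-1],[0,0,0]],[0.64,[0,0,-1],[0,0,0]],[0.64,[0,0,-1],[0,0,0]],[0.64,[0,0,-1],[0,0,0]],[0.8,[0,0,0],[0,0,0]],[0.8,[0,0,0],[0,0,0]]]'
python3 - <<'E'
from h import *
plan(.4275,-.1215,.1,0)
E
```

```text
clock: 31.53
tcp_pos: [0.6024, 0.0228, -0.0135]
tool_rot: [1.0, -0.001, -0.0, 0.0]
ft_force: [-5.8, 0.3, 8.2]
finger_gap: 0.0443
grip_force: 26.2
clock: 32.53
tcp_pos: [0.6034, 0.0227, 0.0972]
tool_rot: [1.0, -0.001, 0.002, 0.0]
ft_force: [-0.1, -0.5, -0.0]
finger_gap: 0.0684
grip_force: 0.0
shift units [-8.78  7.23 -0.17] yaw -0.13 turn z units -0.0004
```

```bash
python3 -m creep '[[0.8,[-0.88,0.72,0],[0,0,0]],[0.8,[-0.88,0.72,0],[0,0,0]],[0.8,[-0.88,0.72,0],[0,0,0]],[0.8,[-0.88,0.72,0],[0,0,0]],[0.8,[-0.88,0.72,0],[0,0,0]],[0.8,[-0.88,0.72,0],[0,0,0]],[0.8,[-0.88,0.72,0],[0,0,0]],[0.8,[-0.88,0.72,0],[0,0,0]],[0.8,[-0.88,0.72,0],[0,0,0]],[0.8,[-0.88,0.72,0],[0,0,0]],[0.8,[0,0,0.6],[0,0,0]],[0.8,[0,0,0.6],[0,0,0]]]'
python3 -m creep '[[0.8,[0,0,0],[0,0,0]],[0.8,[0,0,0],[0,0,0]],[0.8,[0,0,0],[0,0,0]]]'
python3 segc.py w12 .018
```

```text
clock: 33.53
tcp_pos: [0.4248, -0.1213, 0.0705]
tool_rot: [1.0, -0.002, -0.0, -0.0]
ft_force: [0.7, 1.1, -0.8]
finger_gap: 0.0686
grip_force: 0.0
clock: 33.78
tcp_pos: [0.4258, -0.1205, 0.0712]
tool_rot: [1.0, -0.001, -0.0, -0.0]
ft_force: [0.5, -0.3, 0.4]
finger_gap: 0.0687
grip_force: 0.0
259.5 199.5 28.9 [ 0.4264 -0.1258] r mm 21.1
[ 0.42611335 -0.12068775  0.07155422]
```

```bash
python3 -m creep '[[0.75,[0.05,0.17,0.9],[0,0,0]],[0.75,[0,0,0.9],[0,0,0]],[0.75,[0,0,0.9],[0,0,0]],[0.75,[0,0,0.8],[0,0,0]],[0.72,[0,0,0.5],[0,0,0]],[0.72,[0,0,0.35],[0,0,0]],[0.72,[0,0,0.15],[0,0,0]],[0.72,[0,0,0],[0,0,0]],[0.72,[0,0,0],[0,0,0]]]'
python3 -m creep '[[0.6,[0,0,0.02],[0,0,0]],[0.4,[0,0,0],[0,0,0]],[0.4,[0,0,0],[0,0,0]],[0.4,[0,0,0],[0,0,0]],[0.4,[0,0,0],[0,0,0]],[0.4,[0,0,0],[0,0,0]]]' 25
```

```text
clock: 34.58
tcp_pos: [0.4275, -0.1245, -0.018]
tool_rot: [1.0, -0.001, 0.001, 0.0]
ft_force: [-0.9, 0.8, 0.3]
finger_gap: 0.0617
grip_force: 0.0
clock: 35.08
tcp_pos: [0.4276, -0.1246, -0.018]
tool_rot: [1.0, -0.001, 0.001, 0.0]
ft_force: [-1.1, 1.2, 6.0]
finger_gap: 0.0444
grip_force: 24.9
```

```bash
python3 -m creep '[[0.4,[0,0,-0.15],[0,0,0]],[0.4,[0,0,-0.2],[0,0,0]],[0.4,[0,0,0],[0,0,0]]]' 30
python3 -m creep '[[0.4,[0,0,-0.3],[0,0,0]],[0.4,[0,0,-0.6],[0,0,0]],[0.4,[0,0,-1],[0,0,0]],[0.4,[0,0,-1],[0,0,0]],[0.4,[0,0,-1],[0,0,0]],[0.4,[0,0,-1],[0,0,0]],[0.4,[0,0,-0.7],[0,0,0]],[0.4,[0,0,0],[0,0,0]]]'
python3 - <<'E'
from h import *
plan(.648,-.029,.1,0)
E
```

```text
clock: 35.33
tcp_pos: [0.4275, -0.1246, -0.0112]
tool_rot: [1.0, -0.001, 0.001, 0.0]
ft_force: [0.8, -0.6, -0.3]
finger_gap: 0.0436
grip_force: 30.5
clock: 36.0
tcp_pos: [0.429, -0.1255, 0.1034]
tool_rot: [1.0, -0.001, 0.003, 0.002]
ft_force: [0.5, -0.2, -0.6]
finger_gap: 0.0439
grip_force: 30.6
shift units [10.94 -4.85  0.21] yaw -0.12 turn z units -0.0003
```

```bash
python3 -m creep '[[0.4,[0.92,-0.4,0],[0,0,0]],[0.4,[0.92,-0.4,0],[0,0,0]],[0.4,[0.92,-0.4,0],[0,0,0]],[0.4,[0.92,-0.4,0],[0,0,0]],[0.4,[0.92,-0.4,0],[0,0,0]],[0.4,[0.92,-0.4,0],[0,0,0]],[0.4,[0.92,-0.4,0],[0,0,0]],[0.4,[0.92,-0.4,0],[0,0,0]],[0.4,[0.92,-0.4,0],[0,0,0]],[0.4,[0.92,-0.4,0],[0,0,0]],[0.4,[0.92,-0.4,0],[0,0,0]],[0.4,[0.92,-0.4,0],[0,0,0]]]'
python3 -m creep '[[0.4,[0,0,0],[0,0,0]],[0.4,[0,0,0],[0,0,0]],[0.4,[0,0,0.9],[0,0,0]],[0.4,[0,0,0.9],[0,0,0]],[0.4,[0,0,0.9],[0,0,0]],[0.4,[0,0,0.9],[0,0,0]],[0.4,[0,0,0.7],[0,0,0]],[0.4,[0,0,0.4],[0,0,0]],[0.4,[0,0,0.1],[0,0,0]],[0.4,[0,0,0],[0,0,0]],[0.4,[0,0,0],[0,0,0]]]'
python3 - <<'E'
from h import *
snap('wrist','w13');d=snap('side','sd13');cv2.imwrite('pics/v9.png',np.hstack([cv2.resize(load('w13')['frame'],(400,300)),cv2.resize(d['frame'][160:235,165:265],(400,300),interpolation=2)]))
E
```

```text
clock: 37.0
tcp_pos: [0.6479, -0.028, 0.0982]
tool_rot: [1.0, -0.001, -0.001, -0.0]
ft_force: [-0.1, 0.2, 0.6]
finger_gap: 0.044
grip_force: 30.6
clock: 37.92
tcp_pos: [0.6486, -0.0289, 0.0049]
tool_rot: [1.0, -0.001, 0.001, 0.0]
ft_force: [0.2, 0.3, -0.2]
finger_gap: 0.0442
grip_force: 30.6
```

View pics/v9.png

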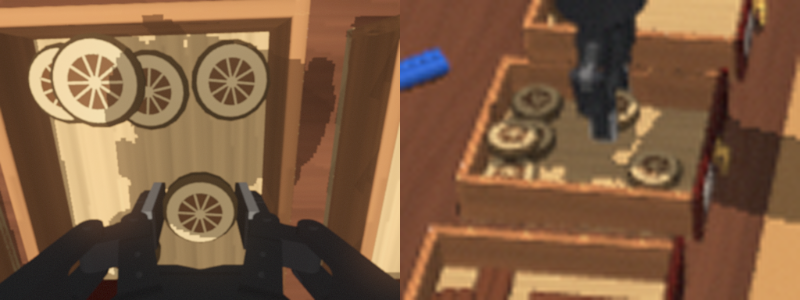

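The held half is level at (200,208) and clear of the stock at (150,90). The first one sits flat at the front, at (655,168). Lowering.

```bash
python3 -m creep '[[0.4,[0,0,0.3],[0,0,0]],[0.4,[0,0,0.2],[0,0,0]],[0.4,[0,0,0.15],[0,0,0]],[0.4,[0,0,0],[0,0,0]],[0.4,[0,0,0],[0,0,0]]]'
python3 -m creep '[[0.4,[0,0,0.1],[0,0,0]],[0.4,[0,0,0],[0,0,0]],[0.4,[0,0,0],[0,0,0]]]'
```

```text
clock: 38.43
tcp_pos: [0.6474, -0.0285, -0.0096]
tool_rot: [1.0, -0.001, -0.0, -0.0]
ft_force: [0.4, -0.1, -0.4]
finger_gap: 0.0439
grip_force: 30.6
clock: 38.68
tcp_pos: [0.6479, -0.0287, -0.0111]
tool_rot: [1.0, -0.001, -0.0, -0.0]
ft_force: [0.4, -0.7, -0.4]
finger_gap: 0.0443
grip_force: 30.6
```

```bash
python3 -m creep '[[0.4,[0,0,0.06],[0,0,0]],[0.4,[0,0,0],[0,0,0]],[0.4,[0,0,0],[0,0,0]]]'
python3 -m creep '[[0.4,[0,0,0.06],[0,0,0]],[0.4,[0,0,0],[0,0,0]],[0.4,[0,0,0],[0,0,0]]]'
```

```text
clock: 38.93
tcp_pos: [0.6482, -0.0287, -0.0119]
tool_rot: [1.0, -0.001, 0.0, 0.0]
ft_force: [-0.0, -0.1, 1.8]
finger_gap: 0.0444
grip_force: 30.8
clock: 39.18
tcp_pos: [0.6483, -0.0288, -0.0119]
tool_rot: [1.0, -0.001, 0.0, 0.0]
ft_force: [-4.2, 0.6, 8.8]
finger_gap: 0.0438
grip_force: 31.2
```

```bash
python3 -m creep '[[0.55,[0,0,0],[0,0,0]],[0.64,[0,0,0],[0,0,0]],[0.64,[0,0,0],[0,0,0]],[0.64,[0,0,0],[0,0,0]],[0.64,[0,0,-0.5],[0,0,0]],[0.64,[0,0,-1],[0,0,0]],[0.64,[0,0,-1],[0,0,0]],[0.64,[0,0,-1],[0,0,0]],[0.64,[0,0,-1],[0,0,0]],[0.64,[0,0,-1],[0,0,0]],[0.95,[0,0,0],[0,0,0]],[0.95,[0,0,0],[0,0,0]]]' 25
python3 - <<'E'
from h import *
snap('wrist','w14')
plan(.3835,-.2316,.1,0)
E
```

```text
clock: 40.18
tcp_pos: [0.6491, -0.029, 0.0985]
tool_rot: [1.0, -0.001, 0.002, 0.0]
ft_force: [-0.2, 0.3, -0.0]
finger_gap: 0.0767
grip_force: 0.0
shift units [-13.2   10.18  -0.17] yaw -0.13 turn z units -0.0004
```

```bash
python3 -m creep '[[0.95,[-0.94,0.73,0],[0,0,0]],[0.95,[-0.94,0.73,0],[0,0,0]],[0.95,[-0.94,0.73,0],[0,0,0]],[0.95,[-0.94,0.73,0],[0,0,0]],[0.95,[-0.94,0.73,0],[0,0,0]],[0.95,[-0.94,0.73,0],[0,0,0]],[0.95,[-0.94,0.73,0],[0,0,0]],[0.95,[-0.94,0.73,0],[0,0,0]],[0.95,[-0.94,0.73,0],[0,0,0]],[0.95,[-0.94,0.73,0],[0,0,0]],[0.95,[-0.94,0.73,0],[0,0,0]],[0.95,[-0.94,0.73,0],[0,0,0]]]'
python3 -m creep '[[0.95,[-0.94,0.72,0],[0,0,0]],[0.95,[-0.94,0.72,0],[0,0,0]],[0.95,[0,0,0],[0,0,0]],[0.95,[0,0,0],[0,0,0]],[0.95,[0,0,0],[0,0,0]]]'
python3 - <<'E'
from h import *
d=snap('wrist','w15');hsv=cv2.cvtColor(d['frame'],cv2.COLOR_BGR2HSV).astype(int)
m=((hsv[...,2]<115)&(hsv[...,1]>120)).astype(np.uint8)*255;m[250:]=0
m=cv2.morphologyEx(m,cv2.MORPH_OPEN,np.ones((5,5)))
for c in cv2.findContours(m,0,2)[0]:
    if cv2.contourArea(c)>500:
        (u,v),r=cv2.minEnclosingCircle(c);print(u,v,r,cv2.contourArea(c),ray(d,u,v,.027)[:2].round(4))
cv2.imwrite('pics/v10.png',np.hstack([cv2.resize(d['frame'],(400,300)),cv2.resize(load('w14')['frame'],(400,300))]))
print(robot.state()['tcp_pos'])
E
```

```text
clock: 41.23
tcp_pos: [0.4199, -0.203, 0.0949]
tool_rot: [1.0, -0.001, -0.001, -0.001]
ft_force: [-0.5, -0.3, 0.5]
finger_gap: 0.0809
grip_force: 0.0
clock: 41.65
tcp_pos: [0.384, -0.2313, 0.0957]
tool_rot: [1.0, -0.001, -0.0, -0.001]
ft_force: [0.2, 0.9, 0.9]
finger_gap: 0.0808
grip_force: 0.0
256.1547546386719 193.6904754638672 32.98640441894531 2645.0 [ 0.3841 -0.2341]
509.5 177.5 29.538209915161133 781.0 [ 0.397  -0.4282]
354.5 133.0 33.305503845214844 889.5 [ 0.4309 -0.3064]
496.0 145.5 49.8122444152832 1698.5 [ 0.4216 -0.4124]
270.5 28.0 29.56781768798828 1007.0 [ 0.5006 -0.2438]
[ 0.38432034 -0.2313112   0.09587429]
```

View pics/v10.png

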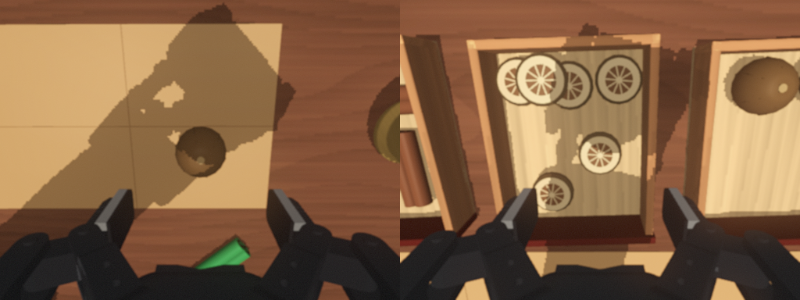

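Both orange halves lie flat and separate at (553,190) and (600,153). The fruit is centred between the fingers at (200,152), and the green decoy at (220,255) is clear. Descending on the fruit.

```bash
python3 -m creep '[[0.95,[0,0.1,0.8],[0,0,0]],[0.95,[0,0,0.8],[0,0,0]],[0.95,[0,0,0.8],[0,0,0]],[0.95,[0,0,0.8],[0,0,0]],[0.9,[0,0,0.8],[0,0,0]],[0.9,[0,0,0.6],[0,0,0]],[0.85,[0,0,0.4],[0,0,0]],[0.85,[0,0,0.1],[0,0,0]],[0.85,[0,0,0],[0,0,0]],[0.85,[0,0,0],[0,0,0]]]'
python3 -m creep '[[0.65,[0,0,0],[0,0,0]],[0.5,[0,0,0],[0,0,0]],[0.5,[0,0,0],[0,0,0]],[0.45,[0,0,0],[0,0,0]],[0.45,[0,0,0],[0,0,0]],[0.45,[0,0,0],[0,0,0]]]' 22
```

```text
clock: 42.53
tcp_pos: [0.3848, -0.2342, -0.005]
tool_rot: [1.0, -0.001, 0.0, 0.0]
ft_force: [0.3, -0.2, -0.4]
finger_gap: 0.0728
grip_force: 0.0
clock: 43.03
tcp_pos: [0.3849, -0.2347, -0.0045]
tool_rot: [1.0, -0.001, 0.001, 0.001]
ft_force: [-0.5, 1.0, 5.7]
finger_gap: 0.0499
grip_force: 22.4
```

```bash
python3 -m creep '[[0.75,[0,0,0],[0,0,0]],[0.75,[0,0,0],[0,0,0]],[0.75,[0,0,0.15],[0,0,0]],[0.75,[0,0,0.05],[0,0,0]],[0.75,[0,0,0],[0,0,0]],[0.6,[0,0,0],[0,0,0]],[0.45,[0,0,0],[0,0,0]],[0.45,[0,0,0],[0,0,0]],[0.45,[0,0,0],[0,0,0]],[0.45,[0,0,0],[0,0,0]],[0.45,[0,0,0],[0,0,0]]]' 25
python3 -m creep '[[0.45,[0,0,-0.15],[0,0,0]],[0.45,[0,0,-0.3],[0,0,0]],[0.45,[0,0,-0.6],[0,0,0]],[0.45,[0,0,-1],[0,0,0]],[0.45,[0,0,-1],[0,0,0]],[0.45,[0,0,-1],[0,0,0]],[0.45,[0,0,-1],[0,0,0]],[0.45,[0,0,-0.8],[0,0,0]],[0.45,[0,0,0],[0,0,0]]]'
python3 - <<'E'
from h import *
plan(.622,-.204,.11,0)
E
```

```text
clock: 43.95
tcp_pos: [0.3843, -0.2342, -0.0094]
tool_rot: [1.0, -0.001, 0.0, 0.0]
ft_force: [0.2, 0.8, 0.7]
finger_gap: 0.05
grip_force: 26.0
clock: 44.7
tcp_pos: [0.3862, -0.2361, 0.1114]
tool_rot: [1.0, -0.001, 0.003, 0.003]
ft_force: [-0.1, -0.8, 0.5]
finger_gap: 0.0503
grip_force: 26.1
shift units [11.79 -1.63  0.12] yaw -0.12 turn z units -0.0003
```

```bash
python3 -m creep '[[0.45,[0.98,-0.14,0],[0,0,0]],[0.45,[0.98,-0.14,0],[0,0,0]],[0.45,[0.98,-0.14,0],[0,0,0]],[0.45,[0.98,-0.14,0],[0,0,0]],[0.45,[0.98,-0.14,0],[0,0,0]],[0.45,[0.98,-0.14,0],[0,0,0]],[0.45,[0.98,-0.14,0],[0,0,0]],[0.45,[0.98,-0.14,0],[0,0,0]],[0.45,[0.98,-0.14,0],[0,0,0]],[0.45,[0.98,-0.14,0],[0,0,0]],[0.45,[0.98,-0.14,0],[0,0,0]],[0.45,[0.98,-0.14,0],[0,0,0]]]'
python3 -m creep '[[0.45,[0,0,0],[0,0,0]],[0.45,[0,0,0],[0,0,0]],[0.45,[0,0,0.9],[0,0,0]],[0.45,[0,0,0.9],[0,0,0]],[0.45,[0,0,0.9],[0,0,0]],[0.45,[0,0,0.9],[0,0,0]],[0.45,[0,0,0.7],[0,0,0]],[0.45,[0,0,0.3],[0,0,0]],[0.45,[0,0,0.1],[0,0,0]],[0.45,[0,0,0],[0,0,0]],[0.45,[0,0,0],[0,0,0]]]'
```

```text
clock: 45.7
tcp_pos: [0.6197, -0.2004, 0.1059]
tool_rot: [1.0, -0.001, -0.001, -0.0]
ft_force: [0.8, 0.8, 0.4]
finger_gap: 0.0496
grip_force: 26.1
clock: 46.62
tcp_pos: [0.6201, -0.2015, 0.0146]
tool_rot: [1.0, -0.001, 0.001, 0.0]
ft_force: [-0.3, -0.2, -0.0]
finger_gap: 0.05
grip_force: 26.1
```

```bash
python3 -m creep '[[0.45,[0,0,0.3],[0,0,0]],[0.45,[0,0,0.25],[0,0,0]],[0.45,[0,0,0.2],[0,0,0]],[0.45,[0,0,0],[0,0,0]],[0.45,[0,0,0],[0,0,0]]]'
python3 -m creep '[[0.45,[0,0,0.07],[0,0,0]],[0.45,[0,0,0],[0,0,0]],[0.45,[0,0,0],[0,0,0]]]'
python3 -m creep '[[0.45,[0,0,0.06],[0,0,0]],[0.45,[0,0,0],[0,0,0]],[0.45,[0,0,0],[0,0,0]]]'
```

```text
clock: 47.03
tcp_pos: [0.6191, -0.2008, -0.002]
tool_rot: [1.0, -0.001, -0.0, -0.0]
ft_force: [0.6, -0.1, -0.2]
finger_gap: 0.0498
grip_force: 26.1
clock: 47.28
tcp_pos: [0.6196, -0.201, -0.0028]
tool_rot: [1.0, -0.001, 0.0, 0.0]
ft_force: [0.7, 0.7, -0.4]
finger_gap: 0.0501
grip_force: 26.1
clock: 47.53
tcp_pos: [0.62, -0.2012, -0.0034]
tool_rot: [1.0, -0.001, 0.001, 0.0]
ft_force: [-0.2, -0.1, 2.9]
finger_gap: 0.0501
grip_force: 26.3
```

Contact. Release, rise and check.

```bash
python3 -m creep '[[0.65,[0,0,0],[0,0,0]],[0.75,[0,0,0],[0,0,0]],[0.75,[0,0,0],[0,0,0]],[0.75,[0,0,0],[0,0,0]],[0.75,[0,0,-0.4],[0,0,0]],[0.75,[0,0,-0.8],[0,0,0]],[0.75,[0,0,-1],[0,0,0]],[0.75,[0,0,-1],[0,0,0]],[0.75,[0,0,-1],[0,0,0]],[0.75,[0,0,-1],[0,0,0]],[0.75,[0,0,-1],[0,0,0]],[0.75,[0,0,-1],[0,0,0]]]'
python3 -m creep '[[0.75,[0,0,-0.5],[0,0,0]],[0.75,[0,0,0],[0,0,0]],[0.75,[0,0,0],[0,0,0]]]'
python3 - <<'E'
from h import *
d=snap('wrist','w16');s=snap('scene','s16')
cv2.imwrite('pics/v11.png',np.hstack([cv2.resize(d['frame'],(400,300)),cv2.resize(s['frame'][100:340,100:420],(400,300))]))
E
```

```text
clock: 48.53
tcp_pos: [0.6194, -0.201, 0.1416]
tool_rot: [1.0, -0.001, 0.0, 0.0]
ft_force: [-0.3, 0.5, -1.3]
finger_gap: 0.0641
grip_force: 0.0
clock: 48.78
tcp_pos: [0.6196, -0.2011, 0.1501]
tool_rot: [1.0, -0.001, 0.0, 0.0]
ft_force: [0.6, 0.6, -0.9]
finger_gap: 0.0639
grip_force: 0.0
```

View pics/v11.png

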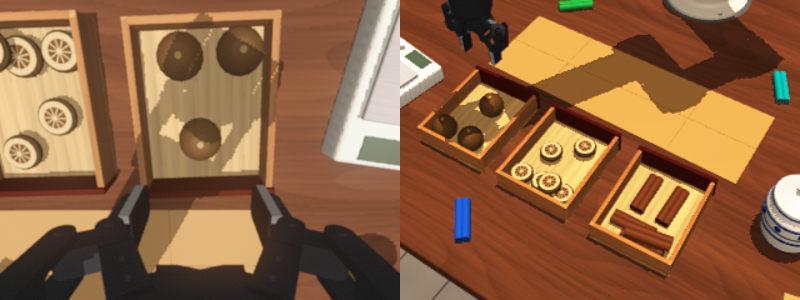

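The sheet is empty. The fruit stands at (200,138), the orange halves are at (551,151) and (584,148), and the quills at (645,192) and (673,204). Each is on bare floor in its own drawer, so I'm handing in.

```bash
python3 -c "
from bench import robot
print(robot.hand_in())"
```

```text
the job is handed in; nothing more can be done
None
```

All five herbs are back on the bare front floor of their own drawers, with the jar, mortar and look-alikes left untouched, and the job was handed in at about 49 s of the 118 s limit.

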